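# Put the jewellery away and see the drawer home

## Robot

A 6-joint arm with a two-finger parallel gripper is mounted at the origin on the work surface. World frame = base frame: x ahead of the robot, y to its left, z up, the work surface at z = 0. Lengths are in m, angles in rad, forces in N, time in s.
With the tool pointing down it reaches from about 0.325 to 0.85 m from the base axis. Payload 4.4 kg.
Tool frame: the origin (TCP) lies on the centre line of the jaws, within the pads' length; the fingertips stand robot.tip_reach ahead of it and the grasp point (between the pads) lies 3 mm ahead of it (robot.tip_reach is the distance from the TCP to the fingertips, in m); z points along the fingers, y is the line along which they close (so a half turn about z gives the same grasp; the last joint's range is limited). The gripper opens to 94 mm and grips with 3 to 60 N. Pads are 16 mm wide; open, the fingers measure 119 mm over their backs; the gripper's body (75 mm by 177 mm) begins 78 mm behind the grasp point.
Start: joints at [-1.3, 0.207, 1.542, -0, 1.393, -0.15], TCP at [0.235, -0.525, 0.227] pointing down, gripper open.
Joint ranges: [-2.73, 2.73], [-0.86, 2.22], [0.23, 2.46], [-1.11, 4.25], [0.08, 2.63], [-2.82, 2.82]. Speed limits (rad/s): [2.79, 2.79, 3.14, 3.14, 3.14, 3.14].

## Interface

Orientations are given as a rotation vector (axis times angle).
In Python, from plant import monitor, viewer, robot gives the robot as it stands.
- The arm moves only by the tool play_rows, never from a script. Its argument "series" is a list that holds one entry, the list of rows, each a list of 7 numbers: the turn, a rotation vector about the tool's x, y, z in degrees, then the shift along the tool's x, y, z in cm, then the opening, from 0 (shut) to 1 (fully open). A call has 1 to 5 rows; each row shifts and turns the commanded pose from where the row before left it, along the tool's axes as they then stand; what a row does not reach is not made up. A row lasts 1/10 s, in which the tool goes at most 50 mm and 8.59 degrees, less where a joint would pass 70% of its speed; a pose out of reach is approached as far as the arm can. A call is refused whole if a number of a shift passes 5 or a number of a turn 8.59, either way. A call with a gripper value outside its range is refused whole. The fingers move at their own pace and stop on an object; the grip force is fixed at half the most. Time passes only in rows, so rows that do not move let the fingers close. It gives the time, the measured TCP pose, the force, the opening and the grip force at its end, in the units of the state.
- monitor.get_obs(): the state, without advancing time (a new reading comes with each control period).
- viewer.read_camera(name): name is "side" or "top"; returns a dict with "pixels" (480x640x3 uint8, red, green, blue), "K" (3x3 intrinsics, pixels), "dist_coeffs" ([k1, k2, p1, p2, k3] as OpenCV has them; the pictures are not rectified), "rvec" (rotation vector, rad) and "tvec" (3), from world to camera coordinates, as OpenCV has them. Camera axes: x right, y down, z forward; pixel columns grow to the right and rows downward; lengths in m; the calibration is good to about 2 mm. A picture is of the moment at which its call begins. There is no depth.
- robot.hand_in(): hands the job in; it is judged then, once.
The state is a dict: "clock": time; "joint_pos": joint angles; "joint_velocities": joint speeds; "joint_torque": joint torques, N m; "ee_pos": TCP position; "tool_rot": TCP orientation; "wrist_force": force on the tool from outside, world axes, zero at the start; "ft_torque": the same for the moment, N m; "finger_gap": finger opening in m; "gripper_force": force on a finger pad.
Only numpy, scipy, OpenCV 4.12 (cv2) and the standard library are available. Lean on these libraries where they do the work, as an engineer would, in place of code of your own. Each camera call takes 0.05 s, during which the arm holds its last target. There are 200 camera calls.

## Task

Tidy this end of the vanity: put every bangle lying out into the left compartment of the walnut chest's open drawer and every ring box into the right compartment, then push the drawer fully home until its catch snaps in. Slide the black comb head first into the slot of the low walnut stand until only its handle sticks out, and leave the pearl studs in their saucer and the other toiletries as they are.

Things in the scene. Friction and masses are not known exactly. Their poses are not given: they have to be found in the camera images.
- chest: fixed dark walnut jewellery chest, 220 deep (x) by 326 wide (y) by 82 mm high; a 4 mm glass flap with a brass tab lies shut on top (90 mm in all; hinged at the back, not part of the job). One drawer, open at the start. Origin: centre of its underside, on the vanity top; x points from front to back, the way the drawer shuts; front face at x = -110 mm; left is +y, as seen from the robot.
- drawer (a joint): how far the drawer is out, m: 0 fully home, 0.178 its end stop; starts 0.15 to 0.172 out. It glides with about 1 N of friction; from 10 to 5 mm out a sprung ball catch resists with up to about 11 N, then the drawer snaps past it and is held at 0. Left short of the snap it stays 5 to 10 mm out.
- drawer_front (a point): centre of the outer face of the drawer's front panel (moves with the drawer, axes as the chest's). The panel is 14 mm thick, 322 mm wide, from 6 to 62 mm above the vanity top; a brass knob 20 mm across stands 18 mm out at this point. The panel's inner face lies on the chest's front plane when home.
- bangle_bay (a point): left (+y) compartment: point on the drawer's floor (14 mm above the vanity top), midway between the side walls, 75 mm behind the front panel's inner face; moves with the drawer, axes as the chest's. 112 mm wide (y), 180 long (x), walls 44 high, 6 thick; the chest's opening leaves 48 mm over the floor, so two bangles may lie stacked flat. With the drawer d out, its front d is open from above.
- box_bay (a point): the same point of the right (-y) compartment: 172 mm wide (y), 180 mm long (x), floor, walls and opening the same; three ring boxes fit side by side along y.
- bangle_silver: polished silver bangle: a plain wide-band hoop lying flat, 66 mm outside and 58 mm inside diameter, band 20 mm high, about 60 g; origin on its axis at the level of its underside. May be absent (None).
- bangle_gold: gold bangle: a plain wide-band hoop lying flat, 66 mm outside and 58 mm inside diameter, band 20 mm high, about 60 g; origin on its axis at the level of its underside. May be absent (None).
- ringbox_navy: small closed ring box, navy blue with a brass seam and clasp, 44 mm (its x) by 40 mm (its y) by 32 mm high, about 60 g; origin at the centre of its underside, z up as it starts. May be absent (None).
- ringbox_red: small closed ring box, dark red with a brass seam and clasp, 44 mm (its x) by 40 mm (its y) by 32 mm high, about 60 g; origin at the centre of its underside, z up as it starts. May be absent (None).
- ringbox_cream: small closed ring box, cream with a brass seam and clasp, 44 mm (its x) by 40 mm (its y) by 32 mm high, about 60 g; origin at the centre of its underside, z up as it starts. May be absent (None).
- comb: black plastic wide-tooth comb with a handle, lying flat, 205 mm long, about 50 g. Its x axis runs along it from handle to head, z up; origin midway along its length at its underside. Head: the front 120 mm, 46 mm wide, 6 mm thick. Handle: the rear 85 mm, 24 mm wide, 10 mm thick. Undersides level. Centre of mass about 9 mm ahead of the origin.
- comb_grip (a point): in the middle of the comb's handle, 65 mm behind the comb's origin, 5 mm above its underside
- comb_tip (a point): centre of the front edge of the comb's head, 3 mm above its underside
- valet: fixed low walnut stand, 130 deep (x) by 100 wide (y) by 48 mm high, with a level letterbox slot in its front (-x) face, which looks roughly at the robot; the saucer stands on it. Origin at the centre of its underside; x points into the slot.
- slot_mouth (a point): centre of the slot's mouth, 24 mm above the vanity top; x points straight into the slot, y to the left, z up. The slot is 60 mm wide, 16 mm high (from 16 to 32 mm above the vanity top), 122 mm deep. The comb is home when its tip is about 110 to 120 mm in.
- saucer: white porcelain saucer with two pearl stud earrings in it, 86 mm across, 14 mm high, loose on top of the stand; origin at the centre of its underside. Leave alone.
- perfume: amber glass perfume bottle with black cap, 35 by 60 by 109 mm, loose; origin at the centre of its underside. Leave alone.
- tumbler: white porcelain tumbler, 72 mm across, 100 mm high, loose; origin at the centre of its underside. Leave alone.
- soap: green glass soap bottle with black cap, 68 mm across, 160 mm high, loose; origin at the centre of its underside. Leave alone.
Mind the look-alikes: they are no part of the job. What is shaped like the bangle_gold but purple is not meant.

How it is judged:
On the way, in this order (a step that is already met when the one before it is completed fails the run):
1. every bangle lies in the left compartment and every ring box in the right compartment of the drawer (x of bangle_silver in the frame of bangle_bay between -0.07 and 0.1 m and y of bangle_silver in the frame of bangle_bay between -0.052 and 0.052 m and z of bangle_silver in the frame of bangle_bay between -0.006 and 0.042 m and x of bangle_gold in the frame of bangle_bay between -0.07 and 0.1 m and y of bangle_gold in the frame of bangle_bay between -0.052 and 0.052 m and z of bangle_gold in the frame of bangle_bay between -0.006 and 0.042 m and x of ringbox_navy in the frame of box_bay between -0.075 and 0.105 m and y of ringbox_navy in the frame of box_bay between -0.086 and 0.086 m and z of ringbox_navy in the frame of box_bay between -0.006 and 0.046 m and x of ringbox_red in the frame of box_bay between -0.075 and 0.105 m and y of ringbox_red in the frame of box_bay between -0.086 and 0.086 m and z of ringbox_red in the frame of box_bay between -0.006 and 0.046 m and x of ringbox_cream in the frame of box_bay between -0.075 and 0.105 m and y of ringbox_cream in the frame of box_bay between -0.086 and 0.086 m and z of ringbox_cream in the frame of box_bay between -0.006 and 0.046 m), for 0.2 s.
2. the drawer is pushed home and its catch has snapped in (value of joint drawer below 0.003 m), for 0.2 s.
At the end, for the whole second after the job is handed in: All bangles present lie in the left compartment and all ring boxes present in the right one, below the drawer's rim; the drawer is home in its catch (less than 3 mm out); the comb's head is at least 95 of its 120 mm inside the stand's slot; everything is at rest (all of step 1 and value of joint drawer below 0.003 m and x of comb_tip in the frame of slot_mouth between 0.095 and 0.13 m and y of comb_tip in the frame of slot_mouth between -0.02 and 0.02 m and z of comb_tip in the frame of slot_mouth between -0.009 and 0.009 m and y of comb_grip in the frame of slot_mouth between -0.03 and 0.03 m and linear speed of each of bangle_silver, bangle_gold, ringbox_navy, ringbox_red, ringbox_cream, comb below 0.02 m/s); the robot touches nothing.
It fails at once if the saucer with the pearl studs is shifted more than 30 mm or tipped (distance of saucer from where it was at the start of the episode above 0.03 m or angle between saucer's own z axis and vertical above 0.4 rad).
It fails at once if the perfume bottle, the tumbler or the soap bottle is shifted more than 30 mm or tipped over (distance of any of perfume, tumbler, soap from where it was at the start of the episode above 0.03 m or angle between any of perfume, tumbler, soap's own z axis and vertical above 0.5 rad).
Of bangle_silver, bangle_gold, ringbox_navy, ringbox_red, ringbox_cream only 3 to 5 are there at a start; the rules pass over those that are not, and their reading is None.
At some moment in a run one of bangle_silver, bangle_gold, ringbox_navy, ringbox_red, ringbox_cream may be knocked a few centimetres aside while the robot is not near it.
Once in a run the grip may slacken for a moment while it holds something.
It also fails if it takes over 210 s, if anything falls off the work surface, if the arm or the gripper's body presses on something with over 40 N, if the wrist force passes 120 N, or if a joint passes its speed limit or range.

## Working session

There is one attempt and no reset: what is moved stays moved. The work goes in short steps, Python scripts to look and compute and a tool call to move; the robot and the scene stay as the last step left them, time stands still between calls to the robot, and variables do not carry over. Pictures are saved under pics/ and viewed, at most 14 in all, crops included, and the job is handed in when it is done.

Besides the shell and the picture viewer there is one more tool, called by a JSON object that holds its "api" and its "payload", one argument or row to a line. play_rows: Moves the arm, as the interface text tells. Its arguments: {"type":"object","properties":{"series":{"type":"array"}},"required":["series"]}

```bash
ls; mkdir -p pics; cat > h.py <<'E'
import numpy as np, cv2
from plant import monitor, viewer, robot
def shot(name,fn=None):
    c=viewer.read_camera(name); im=c["pixels"][:,:,::-1].copy()
    if fn: cv2.imwrite("pics/"+fn,im)
    return c,im
def ray(c,uv):
    K=np.array(c["K"]);d=np.array(c["dist_coeffs"])
    p=cv2.undistortPoints(np.array(uv,float).reshape(-1,1,2),K,d).reshape(-1,2)
    R=cv2.Rodrigues(np.array(c["rvec"],float))[0];t=np.array(c["tvec"],float).ravel()
    return -R.T@t, np.c_[p,np.ones(len(p))]@R
def px2w(c,uv,z):
    o,D=ray(c,uv); return o+D*((z-o[2])/D[:,2:3])
def proj(c,P):
    return cv2.projectPoints(np.array(P,float).reshape(-1,1,3),np.array(c["rvec"],float),np.array(c["tvec"],float),np.array(c["K"]),np.array(c["dist_coeffs"]))[0].reshape(-1,2)
E
python3 - <<'E'
from h import *
for n in("top","side"):
    c,im=shot(n,n+"0.png"); o,_=ray(c,[[320,240]]); print(n,o,c["K"][0])
print(robot.tip_reach, monitor.get_obs())
E
```

```text
pics
top [ 0.41981276 -0.05885194  1.17787204] [444.30636892   0.         322.02920036]
side [0.49733815 0.86828438 0.93606857] [481.02951618   0.         323.67487246]
0.022 {'clock': 0.1, 'joint_pos': array([-1.30048964e+00,  2.07328153e-01,  1.54278388e+00, -1.52627808e-05,
        1.39349808e+00, -1.50512883e-01]), 'joint_velocities': array([-0.00115386, -0.00206705, -0.00235993, -0.00018286, -0.00091536,
       -0.0002311 ]), 'joint_torque': array([-1.98307403e-03, -3.71864176e+01, -2.82291913e+01,  6.98776217e-02,
        3.12229595e-02, -4.54953647e-05]), 'ee_pos': array([ 0.23468884, -0.5241862 ,  0.22642355]), 'tool_rot': array([-3.07033667e+00, -6.55738854e-01,  2.13116858e-04]), 'wrist_force': array([-1.23077828,  1.00475532,  0.46682766]), 'ft_torque': array([0.05620368, 0.00884911, 0.03578334]), 'gripper_force': 0.0, 'finger_gap': 0.09449613315385152}
```

View pics/top0.png

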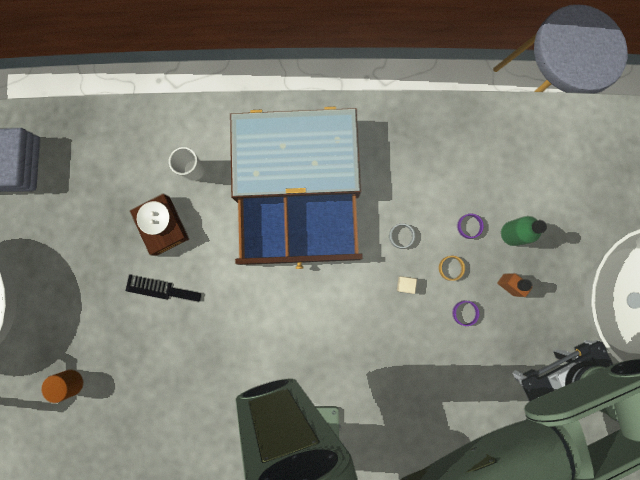

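View pics/side0.png

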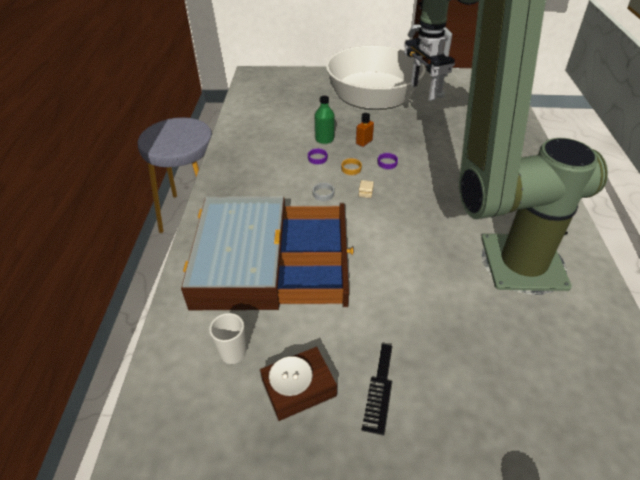

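Candidates in the top picture: the silver hoop is at (403,236) and the gold/orange hoop at (453,268). The two purple hoops at (471,226) and (466,313) are look-alikes, so they stay put. The cream box is at (408,285). I see no navy or red box. I'll measure next and confirm in enlarged crops.

```bash
python3 - <<'E'
from h import *
im=cv2.imread("pics/top0.png")
a=cv2.resize(im[195:335,375:555],None,fx=4,fy=4,interpolation=cv2.INTER_CUBIC); cv2.imwrite("pics/cropR.png",a)
b=cv2.resize(im[185:310,115:305],None,fx=4,fy=4,interpolation=cv2.INTER_CUBIC); cv2.imwrite("pics/cropL.png",b)
E
```

```text
(no output)
```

View pics/cropR.png

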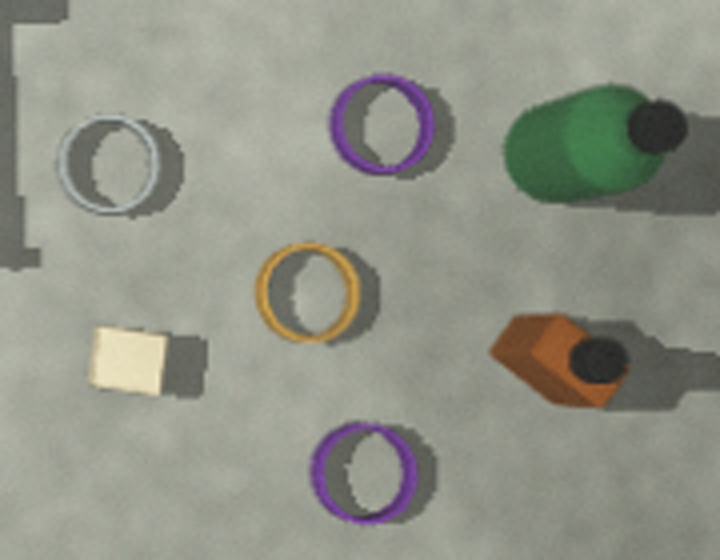

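View pics/cropL.png

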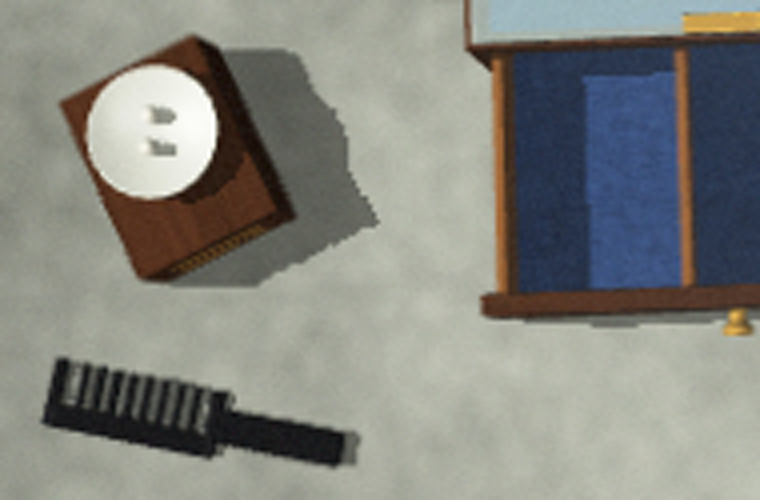

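The left hand crop shows the stand, with the brass-lined slot mouth facing lower right at about (169,247) in the full picture, and the comb with its head to the left. In the other crop the gold hoop is plainly amber, unlike the two purple ones. Next I'll fit the known shapes to the silhouettes.

```bash
cat > fit.py <<'E'
from h import *
from scipy.optimize import minimize
S=6
def box(lx,ly,z0,z1,cx=0,cy=0):
    return np.array([[cx+a*lx/2,cy+b*ly/2,z] for a in(-1,1) for b in(-1,1) for z in(z0,z1)])
t=np.linspace(0,2*np.pi,48)
def cyl(r,h): return np.array([[r*np.cos(a),r*np.sin(a),z] for a in t for z in(0,h)])
def render(c,parts,p,roi):
    x0,y0,w,h=roi; m=np.zeros((h*S,w*S),np.uint8); ca,sa=np.cos(p[2]),np.sin(p[2])
    for P in parts:
        Q=P@np.array([[ca,-sa,0],[sa,ca,0],[0,0,1]]).T+[p[0],p[1],0]
        uv=((proj(c,Q)-[x0,y0]+.5)*S).astype(np.float32)
        cv2.fillConvexPoly(m,cv2.convexHull(uv).round().astype(np.int32),1)
    return m
def fit(c,mask,parts,p0,roi,rot=True):
    x0,y0,w,h=roi; M=cv2.resize(mask[y0:y0+h,x0:x0+w].astype(np.float32),None,fx=S,fy=S,interpolation=cv2.INTER_LINEAR)>.5
    def f(q):
        p=[q[0],q[1],q[2] if rot else 0]; m=render(c,parts,p,roi)>0
        return 1-(m&M).sum()/max((m|M).sum(),1)
    n=3 if rot else 2; best=None
    for k in range(2):
        s=np.array(p0[:n],float); sim=np.vstack([s]+[s+d for d in np.diag([.012,.012,.15][:n])*(1-2*k)])
        r=minimize(f,s,method="Nelder-Mead",options=dict(initial_simplex=sim,maxiter=160,xatol=1e-4,fatol=1e-5))
        if best is None or r.fun<best.fun: best=r
    return best.x,best.fun
def hull(m):
    m=cv2.morphologyEx(m.astype(np.uint8),cv2.MORPH_OPEN,np.ones((2,2),np.uint8))
    n,l,s,_=cv2.connectedComponentsWithStats(m); 
    k=1+np.argmax(s[1:,4]); pts=np.argwhere(l==k)[:,::-1].astype(np.int32)
    o=np.zeros_like(m); cv2.fillConvexPoly(o,cv2.convexHull(pts),1); return o
def sub(m,roi):
    o=np.zeros(m.shape,bool); x,y,w,h=roi; o[y:y+h,x:x+w]=m[y:y+h,x:x+w]; return o
E
cat > m0.py <<'E'
from fit import *
c,im=shot("top"); hsv=cv2.cvtColor(im,cv2.COLOR_BGR2HSV); H,Sa,V=cv2.split(hsv.astype(int))
g=lambda uv,z: px2w(c,[uv],z)[0]
def run(name,mask,roi,parts,uv,a0,rot=True,hl=True):
    m=sub(mask,roi); m=hull(m) if hl else m.astype(np.uint8)
    w=g(uv,.01); x,e=fit(c,m,parts,[w[0],w[1],a0],roi,rot)
    if rot: x[2]=np.degrees(x[2])
    print(name,np.round(x,4),"err",round(e,3),"area",m.sum()); return x
B=[cyl(.033,.02)]
roi=(385,218,36,36); bg=np.median(im[270:278,380:400].reshape(-1,3),0)
m=(np.abs(im.astype(int)-[170,170,165]).max(2)<0)
run("gold",(H<25)&(Sa>120)&(V>80),(435,250,36,36),B,(453,268),0,False)
run("cream",(V>170)&(Sa>25)&(H<35),(392,270,34,30),[box(.044,.04,0,.032)],(408,285),-.1)
run("stand",(((H<15)|(H>170))&(Sa>90))|((V>190)&(Sa<40)),(122,186,75,75),[box(.13,.1,0,.048)],(160,225),.42)
run("comb",V<50,(115,265,100,45),[box(.12,.046,0,.006,.0425),box(.085,.024,0,.010,-.06)],(165,290),1.4,hl=False)
print(im[236,388:420].tolist())
E
python3 m0.py
```

```text
gold [ 0.4518 -0.4365] err 0.568 area 185
cream [ 0.406  -0.2759 -5.3514] err 0.13 area 290
stand [ 0.5673  0.3739 26.3977] err 0.028 area 2181
comb [ 0.398   0.3679 79.0947] err 0.336 area 723
[[147, 159, 156], [140, 146, 140], [170, 174, 165], [148, 151, 146], [104, 114, 107], [98, 104, 102], [98, 107, 105], [99, 106, 105], [98, 107, 105], [100, 110, 107], [142, 153, 151], [159, 173, 170], [158, 172, 171], [157, 169, 167], [156, 169, 164], [160, 171, 168], [157, 170, 168], [153, 166, 163], [153, 165, 163], [153, 166, 162], [153, 166, 165], [155, 168, 167], [155, 166, 164], [138, 148, 146], [145, 149, 144], [168, 172, 164], [153, 156, 152], [107, 115, 113], [101, 109, 108], [98, 109, 106], [102, 110, 107], [99, 107, 106]]
```

```bash
sed -i 's/    m=cv2.morphologyEx(m.astype(np.uint8),cv2.MORPH_OPEN,np.ones((2,2),np.uint8))/    m=cv2.morphologyEx(m.astype(np.uint8),cv2.MORPH_CLOSE,np.ones((3,3),np.uint8))/' fit.py
python3 - <<'E'
s=open('m0.py').read()
i=s.index('roi=(385'); j=s.index('run("gold"')
s=s[:i]+'''b=im.astype(int)
run("silver",(b[:,:,0]-b[:,:,2]>1)&(V>110),(385,218,36,36),B,(403,236),0,False)
'''+s[j:]
s=s.replace('(Sa>120)&(V>80)','(Sa>90)').replace('(V>170)&(Sa>25)','(V>150)&(Sa>30)')
i=s.index('run("comb"')
s=s[:i]+'''K=cv2.morphologyEx((V<60).astype(np.uint8),cv2.MORPH_CLOSE,np.ones((5,5)))>0
run("comb",K,(115,265,100,45),[box(.12,.046,0,.006,.0425),box(.085,.024,0,.010,-.06)],(165,290),1.4,hl=False)
# chest flap corners & drawer via colours
m=((H>85)&(H<115)&(Sa>25)&(V>110)); m=hull(sub(m,(220,100,150,105)))
q=cv2.minAreaRect(np.argwhere(m)[:,::-1].astype(np.float32)); P=px2w(c,cv2.boxPoints(q),.09); print("flap",np.round(P,3).tolist())
m=(H>100)&(H<125)&(Sa>110)
for n,r in(("L",(238,190,50,75)),("R",(285,190,75,75))):
    k=hull(sub(m,r)); a=cv2.boxPoints(cv2.minAreaRect(np.argwhere(k)[:,::-1].astype(np.float32))); print(n,np.round(a).tolist(),np.round(px2w(c,a,.014),3).tolist())
'''
open('m0.py','w').write(s)
E
python3 m0.py
python3 - <<'E'
from h import *
im=cv2.imread("pics/top0.png"); cv2.imwrite("pics/cropD.png",cv2.resize(im[180:280,225:375],None,fx=5,fy=5,interpolation=cv2.INTER_CUBIC))
E
```

```text
silver [ 0.5304 -0.2204] err 0.663 area 101
gold [ 0.4529 -0.3961] err 0.037 area 536
cream [ 0.4097 -0.2737 -8.516 ] err 0.104 area 312
stand [ 0.5697  0.3764 26.1475] err 0.023 area 2197
comb [ 0.3979  0.367  79.3763] err 0.088 area 992
flap [[0.834, 0.168, 0.09], [0.843, -0.133, 0.09], [0.649, -0.138, 0.09], [0.639, 0.156, 0.09]]
L [[244.0, 197.0], [284.0, 197.0], [284.0, 256.0], [244.0, 256.0]] [[0.644, 0.152, 0.014], [0.643, 0.046, 0.014], [0.486, 0.045, 0.014], [0.486, 0.15, 0.014]]
R [[287.0, 196.0], [352.0, 194.0], [354.0, 254.0], [289.0, 256.0]] [[0.646, 0.037, 0.014], [0.651, -0.135, 0.014], [0.491, -0.138, 0.014], [0.487, 0.031, 0.014]]
```

View pics/cropD.png

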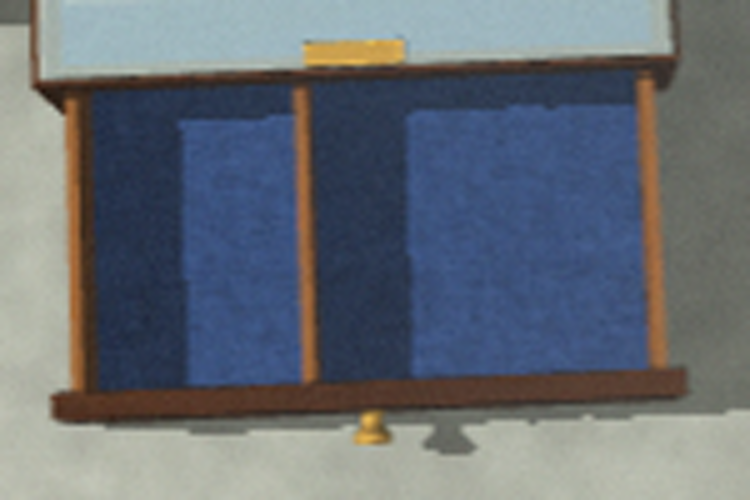

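```bash
sed -i 's/(b\[:,:,0\]-b\[:,:,2\]>1)&(V>110)/(b[:,:,0]-b[:,:,2]>-5)\&(V>125)/' m0.py; python3 m0.py | head -2
cat > geo.py <<'E'
from h import *
c,_=shot("top")
f=lambda u,z: px2w(c,[[(u[0]+.5)/5-.5+225,(u[1]+.5)/5-.5+180]],z)[0]
A=f((52,421),.062);Bp=f((687,397),.062); print("panel",A,Bp,np.linalg.norm(A-Bp))
d=(A-Bp)[:2]; yaw=np.arctan2(-d[0],d[1]); ctr=(A+Bp)/2
print("yaw",np.degrees(yaw),"front",ctr)
print("knob",f((372,428),.034))
C1=f((36,82),.082);C2=f((676,62),.082);print("chest front",C1,C2,np.linalg.norm(C1-C2))
ex=np.array([np.cos(yaw),np.sin(yaw)]);ey=np.array([-ex[1],ex[0]])
print("out",(((C1+C2)/2-ctr)[:2]@ex)-.014)
for n,u in(("div",(310,383)),("Lwall",(80,390)),("Rwall",(658,365)),("divB",(302,88))):
    w=f(u,.058); r=w[:2]-ctr[:2]; print(n,r@ex,r@ey)
s=lambda u:px2w(c,[[(u[0]+.5)/4-.5+375,(u[1]+.5)/4-.5+195]],.02)[0]
print("silver",s((108,164.5)),"gold",s((308,293)))
E
python3 geo.py
```

```text
silver [ 0.5393 -0.2654] err 0.035 area 526
gold [ 0.4529 -0.3961] err 0.037 area 537
panel [0.46408831 0.16435699 0.062     ] [ 0.4746484  -0.15540146  0.062     ] 0.3199327717293034
yaw 1.8915162846150273 front [0.46936835 0.00447776 0.062     ]
knob [0.46092683 0.00448381 0.034     ]
chest front [0.6335179  0.17090288 0.082     ] [ 0.64156516 -0.15050864  0.082     ] 0.3215122523086984
out 0.15427031973688995
div 0.014527292670093865 0.029532756089049893
Lwall 0.015345104060387516 0.14618217023039679
Rwall 0.016904223068576803 -0.1464174681276291
divB 0.1656809408624022 0.029089068444071702
silver [ 0.53710177 -0.26399895  0.02      ] gold [ 0.45192869 -0.39382215  0.02      ]
```

```bash
cat > d.py <<'E'
# d.py x y z yawdeg : remaining turn (deg, tool) and shift (cm, in target-oriented tool axes)
import sys
from h import *
from scipy.spatial.transform import Rotation as R
x,y,z,a=map(float,sys.argv[1:5]); s=monitor.get_obs()
T=R.from_euler('z',a,degrees=True)*R.from_rotvec([np.pi,0,0]); C=R.from_rotvec(s["tool_rot"])
print("turn",np.round(np.degrees((C.inv()*T).as_rotvec()),2),"shift",np.round(T.inv().apply(np.array([x,y,z])-s["ee_pos"])*100,2),"t",s["clock"],"gap",round(s["finger_gap"],4),"q",np.round(s["joint_pos"],2))
E
python3 d.py .4525 -.395 .026 2
```

```text
turn [-0.04  0.   22.11] shift [ 22.21 -12.19  20.11] t 0.3 gap 0.094 q [-1.3   0.21  1.54 -0.    1.39 -0.15]
```

{"api": "play_rows", "payload": {
  "series": [
    [[0,0,7.4,0,0,0,1],[0,0,7.4,0,0,0,1],[0,0,7.4,0,0,0,1],[0,0,0,5,-3,0,1],[0,0,0,5,-3,0,1]]
  ]
}}

```text
clock: 0.8
ee_pos: [0.3187, -0.4708, 0.2274]
tool_rot: [3.141, 0.046, 0.0]
wrist_force: [0.4, -0.2, -0.1]
finger_gap: 0.0936
gripper_force: 0.0
```

```bash
python3 d.py .4525 -.395 .026 2
```

```text
turn [ 0.01 -0.01 -0.33] shift [13.63 -7.11 20.14] t 0.8 gap 0.0936 q [-1.13  0.19  1.56  0.    1.39  0.41]
```

{"api": "play_rows", "payload": {
  "series": [
    [[0,0,0,5,-2.5,2,1],[0,0,0,5,-2.5,4,1],[0,0,0,2.2,-1.2,5,1],[0,0,0,0,0,4,1],[0,0,0,0,0,0,1]]
  ]
}}

```text
clock: 1.3
ee_pos: [0.4125, -0.412, 0.0902]
tool_rot: [-3.13, -0.055, 0.013]
wrist_force: [-0.0, 0.0, -1.2]
finger_gap: 0.094
gripper_force: 0.0
```

```bash
sed -i 's/^print("flap.*//' m0.py; python3 m0.py | head -3;  python3 d.py .4525 -.395 .026 2
```

```text
silver [ 0.5386 -0.2653] err 0.031 area 536
gold [ 0.4543 -0.3954] err 0.209 area 433
cream [ 0.4098 -0.2741 -7.6838] err 0.118 area 311
turn [-0.37  0.26 -0.05] shift [ 3.94 -1.84  6.77] t 1.35 gap 0.0937 q [-0.93  0.37  1.62 -0.    1.15  0.6 ]
```

{"api": "play_rows", "payload": {
  "series": [
    [[0,0,0,2,-0.9,0,1],[0,0,0,2,-0.9,0,1],[0,0,0,0,0,2.5,1],[0,0,0,0,0,0,1],[0,0,0,0,0,0,1]]
  ]
}}

```text
clock: 1.85
ee_pos: [0.4548, -0.3993, 0.0737]
tool_rot: [3.14, 0.051, 0.002]
wrist_force: [0.0, 0.1, 0.1]
finger_gap: 0.0941
gripper_force: 0.0
```

```bash
python3 d.py .4525 -.395 .026 2
```

```text
turn [ 0.09 -0.07 -0.15] shift [-0.21 -0.44  4.77] t 1.85 gap 0.0941 q [-0.86  0.43  1.59 -0.    1.12  0.68]
```

{"api": "play_rows", "payload": {
  "series": [
    [[0,0,0,-0.2,-0.4,1.6,1],[0,0,0,0,0,1.6,1],[0,0,0,0,0,1.5,1],[0,0,0,0,0,0,1],[0,0,0,0,0,0,0.55]]
  ]
}}

```text
clock: 2.35
ee_pos: [0.4523, -0.3941, 0.0245]
tool_rot: [-3.14, -0.052, 0.001]
wrist_force: [-0.5, -0.3, -0.3]
finger_gap: 0.0891
gripper_force: 0.0
```

```bash
python3 d.py .4525 -.395 .026 2
```

```text
turn [-0.05  0.03 -0.11] shift [ 0.02  0.09 -0.15] t 2.35 gap 0.0891 q [-0.86  0.49  1.62  0.    1.03  0.68]
```

{"api": "play_rows", "payload": {
  "series": [
    [[0,0,0,0,0,0,0.5],[0,0,0,0,0,0,0.5],[0,0,0,0,0,0,0.5],[0,0,0,0,0,0,0.5]]
  ]
}}

```text
clock: 2.75
ee_pos: [0.4528, -0.3945, 0.0253]
tool_rot: [3.14, 0.052, 0.001]
wrist_force: [-0.6, -0.3, 1.4]
finger_gap: 0.0649
gripper_force: 30.6
```

{"api": "play_rows", "payload": {
  "series": [
    [[0,0,0,0,0,-3,0.5],[0,0,0,0,0,-4,0.5],[0,0,0,0,0,-4,0.5],[0,0,0,1,-4,-2,0.5],[0,0,0,1,-4,0,0.5]]
  ]
}}

```text
clock: 3.25
ee_pos: [0.4722, -0.3155, 0.1597]
tool_rot: [3.135, 0.048, 0.011]
wrist_force: [0.5, 1.0, -0.9]
finger_gap: 0.065
gripper_force: 30.6
```

{"api": "play_rows", "payload": {
  "series": [
    [[0,0,0,1.5,-4,0,0.5],[0,0,0,1.5,-4,0,0.5],[0,0,0,1.5,-4,0,0.5],[0,0,0,1.5,-4,0,0.5],[0,0,0,1.5,-4,0,0.5]]
  ]
}}

```text
clock: 3.75
ee_pos: [0.5382, -0.1092, 0.1548]
tool_rot: [-3.141, -0.052, 0.0]
wrist_force: [1.0, -0.4, -1.1]
finger_gap: 0.065
gripper_force: 30.6
```

```bash
python3 d.py .588 .097 .043 2
```

```text
turn [-0.01  0.   -0.09] shift [  5.7  -20.44  11.18] t 3.75 gap 0.065 q [-0.36  0.22  1.68  0.    1.24  1.18]
```

{"api": "play_rows", "payload": {
  "series": [
    [[0,0,0,1.2,-4,0,0.5],[0,0,0,1.2,-4,0,0.5],[0,0,0,1.2,-4,0,0.5],[0,0,0,1.2,-4,0,0.5],[0,0,0,0.8,-3,0,0.5]]
  ]
}}

```text
clock: 4.25
ee_pos: [0.5878, 0.0833, 0.1547]
tool_rot: [-3.141, -0.055, 0.0]
wrist_force: [0.3, -0.6, -0.0]
finger_gap: 0.0653
gripper_force: 30.6
```

{"api": "play_rows", "payload": {
  "series": [
    [[0,0,0,0,0,0,0.5]]
  ]
}}

```text
clock: 4.35
ee_pos: [0.5879, 0.0847, 0.1547]
tool_rot: [-3.14, -0.06, -0.0]
wrist_force: [0.1, -1.0, -1.2]
finger_gap: 0.0647
gripper_force: 30.6
```

```bash
python3 d.py .588 .097 .043 2
```

```text
turn [-0.08 -0.01  0.2 ] shift [ 0.06 -1.23 11.17] t 4.35 gap 0.0647 q [-0.    0.31  1.57  0.    1.26  1.53]
```

{"api": "play_rows", "payload": {
  "series": [
    [[0,0,0,0,-1.2,1.5,0.5],[0,0,0,0,0,2,0.5],[0,0,0,0,0,2,0.5],[0,0,0,0,0,1,0.5],[0,0,0,0,0,0,0.5]]
  ]
}}

```text
clock: 4.85
ee_pos: [0.585, 0.092, 0.087]
tool_rot: [3.141, 0.05, -0.009]
wrist_force: [0.1, -0.2, -0.7]
finger_gap: 0.065
gripper_force: 30.6
```

```bash
python3 d.py .588 .097 .043 2; python3 - <<'E'
from h import *
c,im=shot("side","s1.png"); cv2.imwrite("pics/s1c.png",cv2.resize(im[120:330,170:430],None,fx=2.5,fy=2.5))
E
```

```text
turn [-0.01  0.32 -0.16] shift [ 0.31 -0.49  4.4 ] t 4.85 gap 0.065 q [ 0.01  0.39  1.61 -0.    1.14  1.55]
```

View pics/s1c.png

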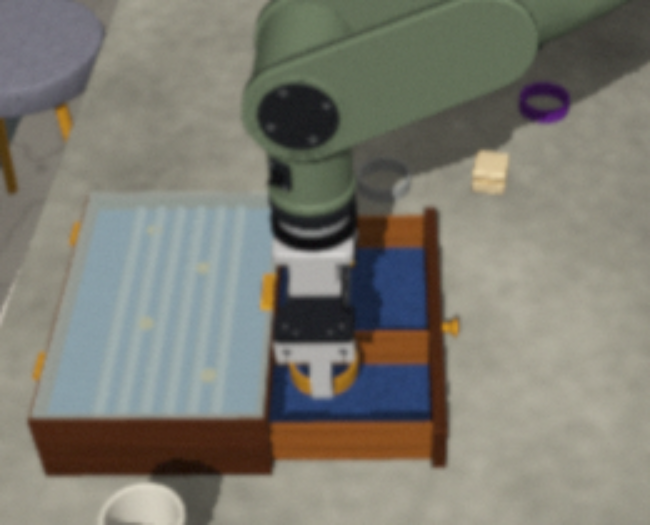

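The gold bangle hangs over the back half of the left bay at crop pixel (325,370). Next I lower and release it.

{"api": "play_rows", "payload": {
  "series": [
    [[0,0,0,0.3,-0.5,1.5,0.5],[0,0,0,0,0,1.5,0.5],[0,0,0,0,0,1.4,0.5],[0,0,0,0,0,0,0.5],[0,0,0,0,0,0,0.5]]
  ]
}}

```text
clock: 5.4
ee_pos: [0.5896, 0.0978, 0.0449]
tool_rot: [3.141, 0.052, -0.003]
wrist_force: [0.6, 0.3, 0.9]
finger_gap: 0.0651
gripper_force: 30.6
```

```bash
python3 d.py .588 .097 .043 2
```

```text
turn [-0.    0.1  -0.09] shift [-0.16  0.07  0.19] t 5.4 gap 0.0651 q [ 0.02  0.46  1.62 -0.    1.06  1.56]
```

{"api": "play_rows", "payload": {
  "series": [
    [[0,0,0,0,0,0,0.8],[0,0,0,0,0,0,0.8],[0,0,0,0,0,-3,0.8],[0,0,0,0,0,-4,0.8],[0,0,0,0,0,-4,0.8]]
  ]
}}

```text
clock: 5.9
ee_pos: [0.59, 0.0977, 0.1573]
tool_rot: [-3.141, -0.052, 0.0]
wrist_force: [-1.0, -0.3, -0.5]
finger_gap: 0.0753
gripper_force: 0.0
```

```bash
python3 d.py .5388 -.265 .026 2
```

```text
turn [-0.    0.01 -0.1 ] shift [-6.38 36.07 13.13] t 5.9 gap 0.0753 q [0.02 0.32 1.55 0.   1.27 1.56]
```

{"api": "play_rows", "payload": {
  "series": [
    [[0,0,0,-0.6,4,0,1],[0,0,0,-0.6,4,0,1],[0,0,0,-0.6,4,0,1],[0,0,0,-0.6,4,0,1],[0,0,0,-0.6,4,0,1]]
  ]
}}

```text
clock: 6.4
ee_pos: [0.5671, -0.1048, 0.157]
tool_rot: [3.14, 0.053, 0.003]
wrist_force: [0.2, -0.4, 0.0]
finger_gap: 0.0936
gripper_force: 0.0
```

{"api": "play_rows", "payload": {
  "series": [
    [[0,0,0,-0.8,4,0,1],[0,0,0,-0.8,4,0,1],[0,0,0,-0.8,4,1,1],[0,0,0,-0.6,3,2,1],[0,0,0,0,0,0,1]]
  ]
}}

```text
clock: 6.9
ee_pos: [0.5398, -0.2573, 0.1241]
tool_rot: [-3.141, -0.045, 0.004]
wrist_force: [-0.5, 1.3, -0.5]
finger_gap: 0.0941
gripper_force: 0.0
```

```bash
python3 d.py .5388 -.265 .026 2; python3 - <<'E'
from h import *
c,im=shot("top","t2.png"); cv2.imwrite("pics/t2c.png",cv2.resize(im[150:350,220:500],None,fx=2.5,fy=2.5))
E
```

```text
turn [-0.02  0.15 -0.37] shift [-0.13  0.77  9.81] t 6.9 gap 0.0941 q [-0.59  0.36  1.58 -0.    1.21  0.95]
```

View pics/t2c.png

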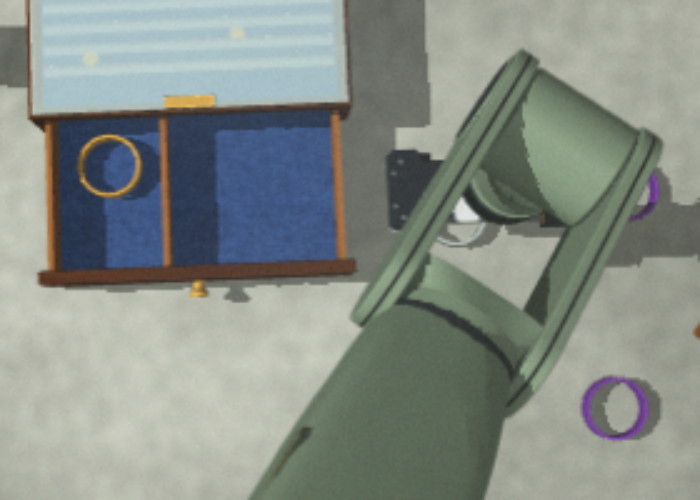

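The gold bangle is settled in the left bay at crop (110,165). The silver one still shows under the hand at crop (460,240), in its old place, so I descend on it.

{"api": "play_rows", "payload": {
  "series": [
    [[0,0,0,-0.1,0.8,2.5,1],[0,0,0,0,0,2.5,1],[0,0,0,0,0,2.5,1],[0,0,0,0,0,1,1],[0,0,0,0,0,0,1]]
  ]
}}

```text
clock: 7.45
ee_pos: [0.5407, -0.2603, 0.0399]
tool_rot: [-3.139, -0.054, 0.003]
wrist_force: [-0.1, -0.3, -0.3]
finger_gap: 0.0937
gripper_force: 0.0
```

```bash
python3 d.py .5388 -.265 .026 2
```

```text
turn [-0.1   0.12 -0.01] shift [-0.21  0.46  1.39] t 7.45 gap 0.0937 q [-0.59  0.47  1.62  0.    1.06  0.94]
```

{"api": "play_rows", "payload": {
  "series": [
    [[0,0,0,-0.2,0.5,1.4,1],[0,0,0,0,0,0,0.5],[0,0,0,0,0,0,0.5],[0,0,0,0,0,0,0.5],[0,0,0,0,0,0,0.5]]
  ]
}}

```text
clock: 7.95
ee_pos: [0.5398, -0.2674, 0.0275]
tool_rot: [3.141, 0.052, 0.002]
wrist_force: [0.0, -0.4, 1.2]
finger_gap: 0.0652
gripper_force: 29.4
```

{"api": "play_rows", "payload": {
  "series": [
    [[0,0,0,0,0,0,0.5],[0,0,0,0,0,-2,0.5],[0,0,0,0,0,-4,0.5],[0,0,0,0,0,-4,0.5],[0,0,0,0,0,-3,0.5]]
  ]
}}

```text
clock: 8.45
ee_pos: [0.54, -0.2676, 0.1595]
tool_rot: [3.14, 0.052, 0.004]
wrist_force: [-0.4, -0.1, -0.2]
finger_gap: 0.0651
gripper_force: 30.0
```

```bash
python3 d.py .5155 .0946 .043 2
```

```text
turn [ 0.09 -0.13 -0.09] shift [ -1.19 -36.28  11.65] t 8.45 gap 0.0651 q [-0.6   0.32  1.54  0.    1.27  0.93]
```

{"api": "play_rows", "payload": {
  "series": [
    [[0,0,0,0,-4,0,0.5],[0,0,0,0,-4,0,0.5],[0,0,0,0,-4,0,0.5],[0,0,0,0,-4,0,0.5],[0,0,0,0,-4,0,0.5]]
  ]
}}

```text
clock: 8.95
ee_pos: [0.5323, -0.0657, 0.1569]
tool_rot: [3.141, 0.052, 0.001]
wrist_force: [0.5, -0.3, -1.1]
finger_gap: 0.0654
gripper_force: 30.0
```

{"api": "play_rows", "payload": {
  "series": [
    [[0,0,0,0,-4,0,0.5],[0,0,0,-0.2,-4,0,0.5],[0,0,0,-0.4,-4,0,0.5],[0,0,0,-0.4,-3,0,0.5],[0,0,0,0,0,0,0.5]]
  ]
}}

```text
clock: 9.45
ee_pos: [0.5165, 0.0856, 0.1568]
tool_rot: [-3.14, -0.06, 0.001]
wrist_force: [0.3, -0.3, -0.3]
finger_gap: 0.0657
gripper_force: 30.0
```

```bash
python3 d.py .518 .0946 .043 2
```

```text
turn [-0.07  0.04  0.19] shift [ 0.18 -0.89 11.38] t 9.45 gap 0.0657 q [-0.    0.17  1.74  0.    1.23  1.53]
```

{"api": "play_rows", "payload": {
  "series": [
    [[0,0,0,0.1,-0.9,1.5,0.5],[0,0,0,0,0,2,0.5],[0,0,0,0,0,2,0.5],[0,0,0,0,0,1.5,0.5],[0,0,0,0,0,0,0.5]]
  ]
}}

```text
clock: 9.95
ee_pos: [0.5164, 0.0904, 0.0845]
tool_rot: [3.141, 0.051, -0.008]
wrist_force: [-0.2, -0.5, -0.3]
finger_gap: 0.0655
gripper_force: 30.0
```

```bash
python3 d.py .518 .0946 .043 2
```

```text
turn [ 0.02  0.3  -0.14] shift [ 0.18 -0.42  4.15] t 9.95 gap 0.0655 q [ 0.01  0.27  1.79 -0.    1.09  1.55]
```

{"api": "play_rows", "payload": {
  "series": [
    [[0,0,0,0.1,-0.4,1.5,0.5],[0,0,0,0,0,1.5,0.5],[0,0,0,0,0,1.1,0.5],[0,0,0,0,0,0,0.5],[0,0,0,0,0,0,0.5]]
  ]
}}

```text
clock: 10.45
ee_pos: [0.5195, 0.0953, 0.0459]
tool_rot: [3.141, 0.052, 0.0]
wrist_force: [-0.3, -0.1, 0.5]
finger_gap: 0.0653
gripper_force: 30.0
```

```bash
python3 d.py .518 .0946 .043 2
```

```text
turn [ 0.   -0.01 -0.1 ] shift [-0.15  0.07  0.29] t 10.45 gap 0.0653 q [ 0.02  0.33  1.8  -0.    1.01  1.56]
```

{"api": "play_rows", "payload": {
  "series": [
    [[0,0,0,0,0,0,0.8],[0,0,0,0,0,0,0.8],[0,0,0,0,0,-3,0.8],[0,0,0,0,0,-4,0.8],[0,0,0,0,0,-3,0.8]]
  ]
}}

```text
clock: 10.95
ee_pos: [0.5202, 0.0954, 0.1485]
tool_rot: [-3.141, -0.052, -0.004]
wrist_force: [0.7, 0.0, 0.7]
finger_gap: 0.0751
gripper_force: 0.0
```

```bash
python3 m0.py | grep cream; python3 d.py .4095 -.2740 .027 -8
```

```text
turn [-0.05 -0.72  9.92] shift [-6.19 38.19 12.7 ] t 11.0 gap 0.0749 q [0.02 0.18 1.73 0.   1.22 1.56]Traceback (most recent call last):
  File "m0.py", line 11, in <module>
    run("silver",(b[:,:,0]-b[:,:,2]>-5)&(V>125),(385,218,36,36),B,(403,236),0,False)
    ~~~^^^^^^^^^^^^^^^^^^^^^^^^^^^^^^^^^^^^^^^^^^^^^^^^^^^^^^^^^^^^^^^^^^^^^^^^^^^^^
  File "m0.py", line 5, in run
    m=sub(mask,roi); m=hull(m) if hl else m.astype(np.uint8)
                       ~~~~^^^
  File "fit.py", line 29, in hull
    k=1+np.argmax(s[1:,4]); pts=np.argwhere(l==k)[:,::-1].astype(np.int32)
        ~~~~~~~~~^^^^^^^^^
    return _wrapfunc(a, 'argmax', axis=axis, out=out, **kwds)
    return bound(*args, **kwds)
ValueError: attempt to get argmax of an empty sequence
```

```bash
sed -i '/^run("silver"/d;/^run("gold"/d' m0.py; python3 m0.py | grep -E "cream|comb|stand"; python3 - <<'E'
from h import *
c,im=shot("top","t3.png"); cv2.imwrite("pics/t3c.png",cv2.resize(im[150:350,220:500],None,fx=2.5,fy=2.5))
E
```

```text
cream [ 0.4095 -0.2731 -7.9897] err 0.114 area 314
stand [ 0.5701  0.3767 26.3318] err 0.052 area 2127
comb [ 0.4034  0.3671 85.2289] err 0.415 area 1241
```

View pics/t3c.png

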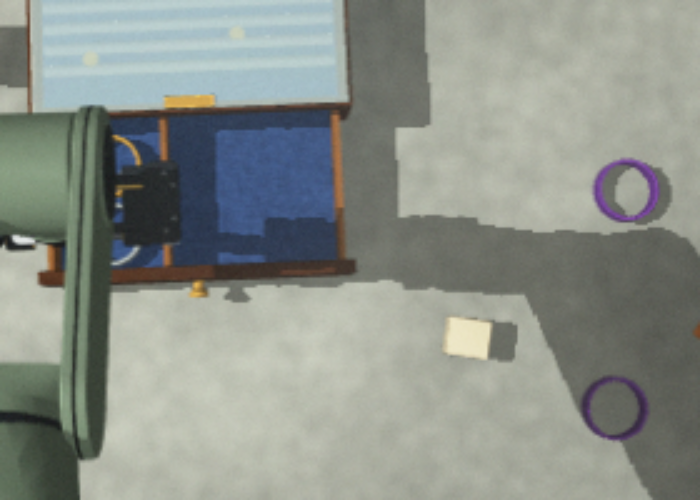

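Both bangles sit in the left bay (crop (125,150) and (125,250)). The cream box is still at crop (468,338), so it comes next.

{"api": "play_rows", "payload": {
  "series": [
    [[0,0,5,0,0,0,1],[0,0,5,0,0,0,1],[0,0,0,-0.6,4,0,1],[0,0,0,-0.6,4,0,1],[0,0,0,-0.6,4,0,1]]
  ]
}}

```text
clock: 11.6
ee_pos: [0.4827, -0.0215, 0.144]
tool_rot: [-3.134, 0.219, 0.005]
wrist_force: [-0.1, 0.2, -0.9]
finger_gap: 0.0939
gripper_force: 0.0
```

{"api": "play_rows", "payload": {
  "series": [
    [[0,0,0,-0.6,4,0,1],[0,0,0,-0.6,4,0,1],[0,0,0,-0.6,4,0,1],[0,0,0,-0.7,4,0,1],[0,0,0,-0.7,4,0,1]]
  ]
}}

```text
clock: 12.1
ee_pos: [0.423, -0.2151, 0.1442]
tool_rot: [-3.132, 0.222, 0.004]
wrist_force: [0.4, 0.7, 0.3]
finger_gap: 0.0939
gripper_force: 0.0
```

```bash
python3 d.py .4095 -.2735 .027 -8
```

```text
turn [-0.08  0.14 -0.09] shift [-0.52  5.97 11.72] t 12.1 gap 0.0939 q [-0.65  0.08  1.87  0.    1.2   1.06]
```

{"api": "play_rows", "payload": {
  "series": [
    [[0,0,0,-0.3,3,0,1],[0,0,0,-0.2,2,2,1],[0,0,0,0,0,3,1],[0,0,0,0,0,2,1],[0,0,0,0,0,0,1]]
  ]
}}

```text
clock: 12.6
ee_pos: [0.4092, -0.2604, 0.0713]
tool_rot: [-3.127, 0.222, 0.013]
wrist_force: [-0.4, 0.1, 0.0]
finger_gap: 0.0939
gripper_force: 0.0
```

```bash
python3 d.py .4095 -.2735 .027 -8
```

```text
turn [-0.34  0.49 -0.13] shift [0.22 1.29 4.43] t 12.6 gap 0.0939 q [-0.75  0.22  1.89 -0.    1.05  0.97]
```

{"api": "play_rows", "payload": {
  "series": [
    [[0,0,0,0.2,1.2,0,1],[0,0,0,0,0,2,1],[0,0,0,0,0,2,1],[0,0,0,0,0,0.3,1],[0,0,0,0,0,0,1]]
  ]
}}

```text
clock: 13.1
ee_pos: [0.4134, -0.2759, 0.0333]
tool_rot: [3.133, -0.221, 0.001]
wrist_force: [0.5, -0.0, -0.3]
finger_gap: 0.0938
gripper_force: 0.0
```

```bash
python3 d.py .4095 -.2735 .027 -8
```

```text
turn [ 0.02 -0.02 -0.08] shift [-0.41 -0.18  0.63] t 13.1 gap 0.0938 q [-0.76  0.3   1.88 -0.    0.96  0.95]
```

{"api": "play_rows", "payload": {
  "series": [
    [[0,0,0,0,0,0,0.3],[0,0,0,0,0,0,0.3],[0,0,0,0,0,0,0.3],[0,0,0,0,0,0,0.3],[0,0,0,0,0,0,0.3]]
  ]
}}

```text
clock: 13.6
ee_pos: [0.4132, -0.2755, 0.0331]
tool_rot: [3.133, -0.221, 0.001]
wrist_force: [-0.5, -1.2, -0.1]
finger_gap: 0.0578
gripper_force: 0.0
```

{"api": "play_rows", "payload": {
  "series": [
    [[0,0,0,-0.3,0,0.6,0.3],[0,0,0,0,0,0,0.2],[0,0,0,0,0,0,0.2],[0,0,0,0,0,0,0.2],[0,0,0,0,0,0,0.2]]
  ]
}}

```text
clock: 14.1
ee_pos: [0.41, -0.2749, 0.0267]
tool_rot: [-3.134, 0.222, 0.0]
wrist_force: [-0.2, -0.7, -0.2]
finger_gap: 0.0438
gripper_force: 30.0
```

{"api": "play_rows", "payload": {
  "series": [
    [[0,0,0,0,0,-1,0.2],[0,0,0,0,0,-3,0.2],[0,0,0,0,0,-4,0.2],[0,0,0,0,0,-4,0.2],[0,0,0,0,0,0,0.2]]
  ]
}}

```text
clock: 14.6
ee_pos: [0.4139, -0.2784, 0.154]
tool_rot: [3.125, -0.221, 0.017]
wrist_force: [0.2, -0.6, 0.7]
finger_gap: 0.0433
gripper_force: 30.0
```

```bash
python3 d.py .550 -.052 .046 2
```

```text
turn [  0.53  -0.62 -10.08] shift [ 14.39 -22.16  10.8 ] t 14.6 gap 0.0433 q [-0.77  0.11  1.81  0.    1.2   0.95]
```

{"api": "play_rows", "payload": {
  "series": [
    [[0,0,-5,0,0,0,0.2],[0,0,-5,0,0,0,0.2],[0,0,0,2.5,-4,0,0.2],[0,0,0,2.5,-4,0,0.2],[0,0,0,2.5,-4,0,0.2]]
  ]
}}

```text
clock: 15.1
ee_pos: [0.4811, -0.1513, 0.1466]
tool_rot: [-3.141, -0.05, 0.001]
wrist_force: [0.3, -1.2, -0.9]
finger_gap: 0.0439
gripper_force: 30.0
```

{"api": "play_rows", "payload": {
  "series": [
    [[0,0,0,2.5,-4,0,0.2],[0,0,0,2.5,-4,0,0.2],[0,0,0,1.5,-2.5,0,0.2],[0,0,0,0,0,0,0.2]]
  ]
}}

```text
clock: 15.5
ee_pos: [0.5433, -0.042, 0.1464]
tool_rot: [-3.14, -0.06, 0.0]
wrist_force: [-0.6, -0.3, -0.8]
finger_gap: 0.0439
gripper_force: 30.0
```

```bash
python3 d.py .550 -.052 .046 2
```

```text
turn [-0.06  0.    0.2 ] shift [ 0.63  1.02 10.04] t 15.5 gap 0.0439 q [-0.24  0.22  1.7   0.    1.22  1.3 ]
```

{"api": "play_rows", "payload": {
  "series": [
    [[0,0,0,0.5,0.8,2,0.2],[0,0,0,0,0,3,0.2],[0,0,0,0,0,2.5,0.2],[0,0,0,0,0,1,0.2],[0,0,0,0,0,0,0.2]]
  ]
}}

```text
clock: 16.0
ee_pos: [0.5456, -0.0535, 0.0599]
tool_rot: [-3.14, -0.051, 0.007]
wrist_force: [0.5, -0.3, -0.3]
finger_gap: 0.0438
gripper_force: 30.0
```

```bash
python3 d.py .550 -.052 .046 2
```

```text
turn [-0.06  0.26 -0.14] shift [ 0.44 -0.14  1.39] t 16.0 gap 0.0438 q [-0.26  0.35  1.74 -0.    1.05  1.28]
```

{"api": "play_rows", "payload": {
  "series": [
    [[0,0,0,0.2,0,1.4,0.2],[0,0,0,0,0,0,0.2],[0,0,0,0,0,0,0.7],[0,0,0,0,0,0,0.7],[0,0,0,0,0,0,0.7]]
  ]
}}

```text
clock: 16.5
ee_pos: [0.5504, -0.0533, 0.0487]
tool_rot: [3.141, 0.053, 0.003]
wrist_force: [-0.4, -0.6, -0.1]
finger_gap: 0.0636
gripper_force: 0.0
```

{"api": "play_rows", "payload": {
  "series": [
    [[0,0,0,0,0,-2,0.7],[0,0,0,0,0,-4,0.7],[0,0,0,0,0,-4,0],[0,0,0,-5,-1,0,0],[0,0,0,-5,-1,0,0]]
  ]
}}

```text
clock: 17.0
ee_pos: [0.4527, -0.0374, 0.1506]
tool_rot: [3.139, 0.053, 0.01]
wrist_force: [-0.7, 0.5, 0.8]
finger_gap: 0.0452
gripper_force: 0.0
```

```bash
python3 d.py .40 -.035 .055 2
```

```text
turn [ 0.12 -0.35 -0.08] shift [-5.26 -0.43  9.56] t 17.0 gap 0.0452 q [-0.27  0.03  1.91 -0.    1.2   1.26]
```

{"api": "play_rows", "payload": {
  "series": [
    [[0,0,0,-3,0,0,0],[0,0,0,-2.2,0,1,0],[0,0,0,0,0,0,0],[0,0,0,0,0,0,0]]
  ]
}}

```text
clock: 17.4
ee_pos: [0.4, -0.0388, 0.1385]
tool_rot: [3.141, 0.052, 0.003]
wrist_force: [-0.3, 0.4, 0.8]
finger_gap: 0.0133
gripper_force: 0.0
```

```bash
python3 d.py .40 -.035 .055 2;  python3 - <<'E'
from h import *
c,im=shot("top","t4.png"); cv2.imwrite("pics/t4c.png",cv2.resize(im[150:350,220:500],None,fx=2.5,fy=2.5))
E
```

```text
turn [ 0.03 -0.12 -0.11] shift [ 0.01 -0.37  8.35] t 17.4 gap 0.0133 q [-0.31 -0.07  2.04  0.    1.18  1.22]
```

View pics/t4c.png

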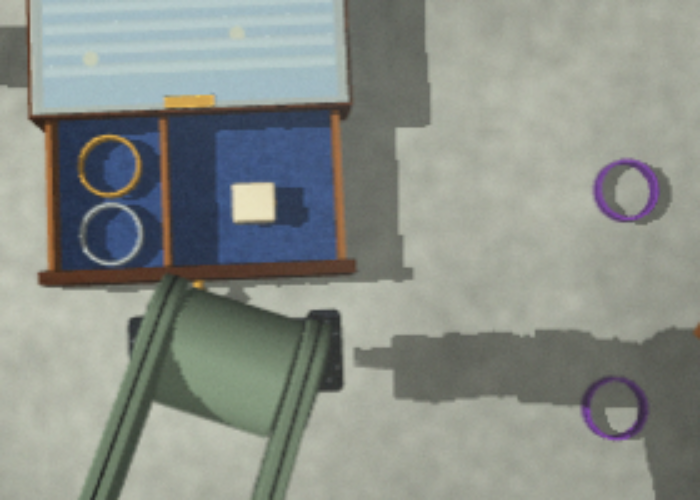

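Gold, silver and cream all lie in their proper bays (crop (110,165), (112,235) and (253,202)). Time to lower beside the knob and push.

{"api": "play_rows", "payload": {
  "series": [
    [[0,0,0,0,0,3,0],[0,0,0,0,0,3,0],[0,0,0,0,0,2.2,0],[0,0,0,0,0,0,0],[0,0,0,2,0,0,0]]
  ]
}}

```text
clock: 17.95
ee_pos: [0.4181, -0.0375, 0.0553]
tool_rot: [-3.14, -0.052, 0.005]
wrist_force: [-0.4, 0.4, 0.6]
finger_gap: 0.0004
gripper_force: 0.0
```

{"api": "play_rows", "payload": {
  "series": [
    [[0,0,0,2,0,0,0],[0,0,0,2,0,0,0],[0,0,0,2,0,0,0],[0,0,0,2,0,0,0],[0,0,0,2,0,0,0]]
  ]
}}

```text
clock: 18.45
ee_pos: [0.5216, -0.0348, 0.0572]
tool_rot: [3.141, 0.053, 0.002]
wrist_force: [-0.5, -1.0, 0.3]
finger_gap: 0.0005
gripper_force: 0.5
```

```bash
python3 d.py .616 -.035 .055 2
```

```text
turn [ 0.03 -0.09 -0.07] shift [9.44 0.35 0.22] t 18.45 gap 0.0005 q [-0.23  0.31  1.81 -0.    1.02  1.31]
```

{"api": "play_rows", "payload": {
  "series": [
    [[0,0,0,2,0,0,0],[0,0,0,2,0,0,0],[0,0,0,2,0,0,0],[0,0,0,1.5,0,0,0],[0,0,0,1,0,0,0]]
  ]
}}

```text
clock: 18.95
ee_pos: [0.6067, -0.0319, 0.0575]
tool_rot: [3.14, 0.053, 0.003]
wrist_force: [-9.5, -1.5, 8.4]
finger_gap: 0.0006
gripper_force: 4.8
```

{"api": "play_rows", "payload": {
  "series": [
    [[0,0,0,0.5,0,0,0],[0,0,0,0.5,0,0,0],[0,0,0,0,0,0,0]]
  ]
}}

```text
clock: 19.25
ee_pos: [0.6147, -0.0314, 0.0563]
tool_rot: [3.141, 0.052, 0.002]
wrist_force: [-0.7, 0.6, -0.6]
finger_gap: 0.0004
gripper_force: 0.0
```

{"api": "play_rows", "payload": {
  "series": [
    [[0,0,0,0.3,0,0,0],[0,0,0,0.3,0,0,0],[0,0,0,0,0,0,0]]
  ]
}}

```text
clock: 19.55
ee_pos: [0.6154, -0.0312, 0.0557]
tool_rot: [-3.141, -0.053, 0.018]
wrist_force: [-13.1, -0.1, 9.9]
finger_gap: 0.0
gripper_force: 6.5
```

{"api": "play_rows", "payload": {
  "series": [
    [[0,0,0,-4,0,0,0],[0,0,0,-4,0,0,0],[0,0,0,-4,0,-4,0.5],[0,0,0,-3,-3,-4,0.5],[0,0,-8.5,0,0,0,0.5]]
  ]
}}

```text
clock: 20.05
ee_pos: [0.4788, -0.009, 0.1301]
tool_rot: [3.127, 0.292, 0.013]
wrist_force: [0.7, -0.2, 0.6]
finger_gap: 0.0212
gripper_force: 0.0
```

{"api": "play_rows", "payload": {
  "series": [
    [[0,0,-8.5,0,0,0,0.5],[0,0,-8.5,0,0,0,0.5],[0,0,-8.5,0,0,0,0.5],[0,0,-8.5,0,0,0,0.5],[0,0,-8.5,0,0,0,0.5]]
  ]
}}

```text
clock: 20.55
ee_pos: [0.4788, -0.0102, 0.126]
tool_rot: [2.807, 1.408, 0.003]
wrist_force: [0.9, 0.6, -0.5]
finger_gap: 0.047
gripper_force: 0.0
```

{"api": "play_rows", "payload": {
  "series": [
    [[0,0,-8.5,0,0,0,0.5],[0,0,-8.5,0,0,0,0.5],[0,0,-8.5,0,0,0,0.5],[0,0,0,0,0,0,0.5]]
  ]
}}

```text
clock: 20.95
ee_pos: [0.4787, -0.0102, 0.1259]
tool_rot: [2.434, 1.985, 0.002]
wrist_force: [0.1, 0.3, -0.1]
finger_gap: 0.047
gripper_force: 0.0
```

```bash
python3 m0.py | grep -E "stand|comb"; python3 d.py .386 .303 .025 79.4;  python3 - <<'E'
from h import *
c,im=shot("top","t5.png"); cv2.imwrite("pics/t5c.png",cv2.resize(im[150:350,100:380],None,fx=2.5,fy=2.5))
E
```

```text
turn [ 0.08 -0.01 -1.17] shift [ 29.08 -14.86  10.08] t 21.0 gap 0.0471 q [-0.2   0.11  1.87  0.    1.15  0.  ]Traceback (most recent call last):
  File "m0.py", line 11, in <module>
    run("cream",(V>150)&(Sa>30)&(H<35),(392,270,34,30),[box(.044,.04,0,.032)],(408,285),-.1)
    ~~~^^^^^^^^^^^^^^^^^^^^^^^^^^^^^^^^^^^^^^^^^^^^^^^^^^^^^^^^^^^^^^^^^^^^^^^^^^^^^^^^^^^^^
  File "m0.py", line 5, in run
    m=sub(mask,roi); m=hull(m) if hl else m.astype(np.uint8)
                       ~~~~^^^
  File "fit.py", line 29, in hull
    k=1+np.argmax(s[1:,4]); pts=np.argwhere(l==k)[:,::-1].astype(np.int32)
        ~~~~~~~~~^^^^^^^^^
    return _wrapfunc(a, 'argmax', axis=axis, out=out, **kwds)
    return bound(*args, **kwds)
ValueError: attempt to get argmax of an empty sequence
```

View pics/t5c.png

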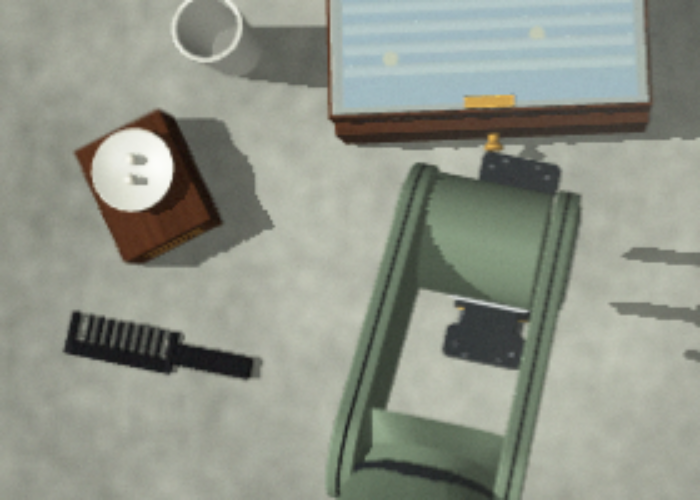

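The drawer is shut flush, with the knob at crop (492,142). The comb at crop (160,345) and the stand look undisturbed. Next I measure the comb and the slot once more.

```bash
sed -i '/^run("cream"/d' m0.py; python3 m0.py 2>/dev/null| grep -E "stand|comb"; cat > cm.py <<'E'
from h import *
c,im=shot("top"); V=im.max(2)
k=((V<60)*255).astype(np.uint8); o=np.zeros_like(k); o[270:310,175:208]=k[270:310,175:208]
r=cv2.minAreaRect(np.argwhere(o)[:,::-1].astype(np.float32)); print(r)
for u,n in(((191.,293.),"x"),):
    pts=np.argwhere(o)[:,::-1].astype(np.float32); l=cv2.fitLine(pts,cv2.DIST_L2,0,.01,.01).ravel()
    a=px2w(c,[[l[2]-l[0]*10,l[3]-l[1]*10],[l[2]+l[0]*10,l[3]+l[1]*10]],.01); d=a[0]-a[1]; print("handle mid",px2w(c,[[l[2],l[3]]],.01),"yaw",np.degrees(np.arctan2(d[1],d[0])))
E
python3 cm.py
python3 - <<'E'
from h import *
c,im=shot("top")
f=lambda u,z: px2w(c,[[(u[0]+.5)/2.5-.5+100,(u[1]+.5)/2.5-.5+150]],z)[0]
print("panel edge",f((337,143),.062),f((649,127),.062),"chest",f((332,116),.082),f((650,102),.082))
# slot mouth from brass colour
hsv=cv2.cvtColor(im,cv2.COLOR_BGR2HSV); 
th=np.radians(26.2); ex=np.array([np.cos(th),np.sin(th)])
P=np.array([.5697,.3764])-.065*ex; print("mouth pred",P,proj(c,[*P,.024]))
E
```

```text
stand [ 0.57    0.3764 26.1446] err 0.023 area 2193
comb [ 0.3979  0.3667 79.3629] err 0.091 area 989
((187.30767822265625, 294.4615173339844), (26.279560089111328, 8.629108428955078), 11.309932708740234)
handle mid [[0.38568993 0.30045648 0.01      ]] yaw 79.04103916924205
panel edge [0.60912378 0.16767454 0.062     ] [ 0.62362355 -0.1505909   0.062     ] chest [0.63324716 0.16912683 0.082     ] [ 0.6453884  -0.15031333  0.082     ]
mouth pred [0.51137821 0.34770212] [[169.05741774 246.5817136 ]]
```

{"api": "play_rows", "payload": {
  "series": [
    [[0,0,-1,4,-2,0,0.5],[0,0,0,4,-2,0,0.5],[0,0,0,4,-2,0,0.5],[0,0,0,4,-2,0,0.5],[0,0,0,4,-2,0,0.5]]
  ]
}}

```text
clock: 21.7
ee_pos: [0.4168, 0.2066, 0.1257]
tool_rot: [2.418, 2.005, 0.001]
wrist_force: [1.5, 0.4, -0.7]
finger_gap: 0.047
gripper_force: 0.0
```

{"api": "play_rows", "payload": {
  "series": [
    [[0,0,0,4,-2,0,0.5],[0,0,0,4,-2,0,0.5],[0,0,0,0,0,0,0.5]]
  ]
}}

```text
clock: 22.0
ee_pos: [0.3912, 0.2953, 0.1258]
tool_rot: [-2.41, -2.013, -0.003]
wrist_force: [0.3, -0.2, -0.9]
finger_gap: 0.0469
gripper_force: 0.0
```

```bash
python3 d.py .386 .303 .025 79.2
```

```text
turn [ 0.   -0.12  0.52] shift [ 0.66 -0.65 10.08] t 22.0 gap 0.0469 q [0.47 0.14 1.85 0.   1.15 0.65]
```

{"api": "play_rows", "payload": {
  "series": [
    [[0,0,0.5,0.5,-0.5,2.5,0.5],[0,0,0,0,0,3,0.5],[0,0,0,0,0,2,0.5],[0,0,0,0,0,0,0.5],[0,0,0,0,0,0,0.5]]
  ]
}}

```text
clock: 22.5
ee_pos: [0.389, 0.2963, 0.0506]
tool_rot: [2.427, 1.995, -0.001]
wrist_force: [0.5, -0.1, 0.4]
finger_gap: 0.0469
gripper_force: 0.0
```

```bash
python3 d.py .386 .303 .025 79.2
```

```text
turn [-0.02  0.03 -0.36] shift [ 0.61 -0.42  2.56] t 22.5 gap 0.0469 q [ 0.47  0.26  1.89 -0.    0.99  0.67]
```

{"api": "play_rows", "payload": {
  "series": [
    [[0,0,0,0.7,-0.5,0,0.5],[0,0,0,0,0,1.5,0.5],[0,0,0,0,0,1,0.5],[0,0,0,0,0,0,0.5],[0,0,0,0,0,0,0.5]]
  ]
}}

```text
clock: 23.0
ee_pos: [0.3853, 0.3048, 0.0258]
tool_rot: [2.426, 1.996, 0.0]
wrist_force: [0.0, 0.5, -0.2]
finger_gap: 0.0472
gripper_force: 0.0
```

```bash
python3 d.py .386 .303 .025 79.2
```

```text
turn [ 0.01 -0.01 -0.29] shift [-0.17  0.1   0.08] t 23.0 gap 0.0472 q [0.49 0.3  1.9  0.   0.94 0.69]
```

{"api": "play_rows", "payload": {
  "series": [
    [[0,0,0,0,0,0,0.1],[0,0,0,0,0,0,0.1],[0,0,0,0,0,0,0.1],[0,0,0,0,0,0,0.1],[0,0,0,0,0,0,0.1]]
  ]
}}

```text
clock: 23.5
ee_pos: [0.3855, 0.3048, 0.0258]
tool_rot: [2.426, 1.996, 0.001]
wrist_force: [0.4, -0.6, 1.4]
finger_gap: 0.0234
gripper_force: 30.0
```

{"api": "play_rows", "payload": {
  "series": [
    [[0,0,0,0,0,-2,0.1],[0,0,0,0,0,-3,0.1],[0,0,0,0,0,-3,0.1],[0,0,0,0,0,-2,0.1],[0,0,0,0,0,0,0.1]]
  ]
}}

```text
clock: 24.0
ee_pos: [0.3874, 0.3059, 0.1286]
tool_rot: [2.425, 1.996, 0.011]
wrist_force: [0.3, -0.1, -0.1]
finger_gap: 0.0235
gripper_force: 30.0
```

{"api": "play_rows", "payload": {
  "series": [
    [[0,0,8,0,0,0,0.1],[0,0,8,0,0,0,0.1],[0,0,8,0,0,0,0.1],[0,0,8,0,0,0,0.1],[0,0,8,0,0,0,0.1]]
  ]
}}

```text
clock: 24.5
ee_pos: [0.384, 0.304, 0.1235]
tool_rot: [2.965, 1.038, -0.005]
wrist_force: [0.7, 0.1, -0.5]
finger_gap: 0.0233
gripper_force: 30.0
```

{"api": "play_rows", "payload": {
  "series": [
    [[0,0,8,0,0,0,0.1],[0,0,5,0,0,0,0.1],[0,0,0,-3,0,0,0.1],[0,0,0,-3,0,0,0.1],[0,0,0,0,0,0,0.1]]
  ]
}}

```text
clock: 25.0
ee_pos: [0.3261, 0.276, 0.1224]
tool_rot: [3.059, 0.705, -0.013]
wrist_force: [0.2, -0.1, -0.7]
finger_gap: 0.0236
gripper_force: 30.0
```

```bash
python3 d.py .334 .2605 .046 26.2;  python3 - <<'E'
from h import *
c,im=shot("side","s6.png"); cv2.imwrite("pics/s6c.png",cv2.resize(im[230:470,240:520],None,fx=2.5,fy=2.5))
E
```

```text
turn [ 0.01  0.48 -0.26] shift [0.02 1.74 7.64] t 25.0 gap 0.0236 q [0.5  0.02 1.99 0.   1.15 1.62]
```

View pics/s6c.png

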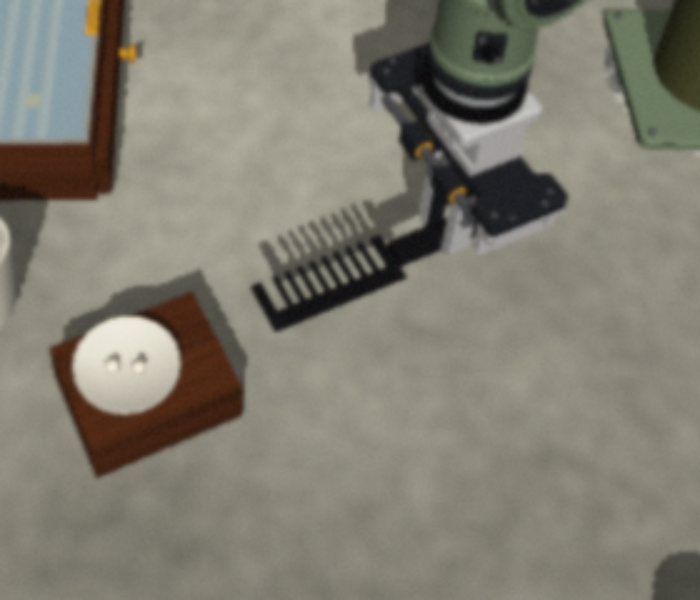

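The comb is held level with its head pointing at the stand. I lower to slot height and check the alignment in both views.

{"api": "play_rows", "payload": {
  "series": [
    [[0,0,0,0,1.7,1.5,0.1],[0,0,0,0,0,2.5,0.1],[0,0,0,0,0,2,0.1],[0,0,0,0,0,1,0.1],[0,0,0,0,0,0,0.1]]
  ]
}}

```text
clock: 25.55
ee_pos: [0.3378, 0.2626, 0.0538]
tool_rot: [3.061, 0.704, -0.006]
wrist_force: [-1.1, 0.1, -0.4]
finger_gap: 0.0236
gripper_force: 30.0
```

```bash
python3 d.py .334 .2605 .047 26.2
```

```text
turn [ 0.    0.22 -0.3 ] shift [-0.43  0.02  0.68] t 25.55 gap 0.0236 q [0.46 0.14 2.04 0.   0.97 1.58]
```

{"api": "play_rows", "payload": {
  "series": [
    [[0,0,0,-0.4,0,0.7,0.1],[0,0,0,0,0,0,0.1],[0,0,0,0,0,0,0.1]]
  ]
}}

```text
clock: 25.85
ee_pos: [0.3354, 0.2617, 0.0489]
tool_rot: [-3.061, -0.704, -0.002]
wrist_force: [-0.3, -0.1, -0.2]
finger_gap: 0.0237
gripper_force: 30.0
```

```bash
python3 d.py .334 .2605 .047 26.2; python3 - <<'E'
from h import *
s=monitor.get_obs(); p=s["ee_pos"]; th=np.radians(26.2); ex=np.array([np.cos(th),np.sin(th),0]); ey=np.array([-ex[1],ex[0],0])
base=p-[0,0,.0258]
M=np.array([.5114,.3477,.0])
out=[]
for n in("top","side"):
    c,im=shot(n)
    H=[base+ex*a+ey*b for a,b in((.0475,.023),(.1675,.023),(.1675,-.023),(.0475,-.023))]
    S_=[M+ex*a+ey*b+[0,0,.048] for a,b in((0,.05),(.13,.05),(.13,-.05),(0,-.05))]
    L=[M+ey*b+[0,0,z] for b,z in((.03,.016),(.03,.032),(-.03,.032),(-.03,.016))]
    ctr=proj(c,[base+ex*.12])[0]; k=4
    x0=int(ctr[0]-60);y0=int(ctr[1]-60)
    if n=="side": x0-=30
    t=cv2.resize(im[y0:y0+120,x0:x0+100],None,fx=k,fy=k,interpolation=cv2.INTER_CUBIC)
    for P,col in((H,(0,0,255)),(S_,(0,255,0)),(L,(255,255,0))):
        cv2.polylines(t,[np.round((proj(c,P)-[x0,y0]+.5)*k).astype(np.int32)],True,col,1)
    out.append(t)
cv2.imwrite("pics/al.png",np.hstack(out))
E
```

```text
turn [-0.   -0.06 -0.28] shift [-0.17  0.04  0.19] t 25.85 gap 0.0237 q [0.46 0.14 2.05 0.   0.96 1.58]
```

View pics/al.png

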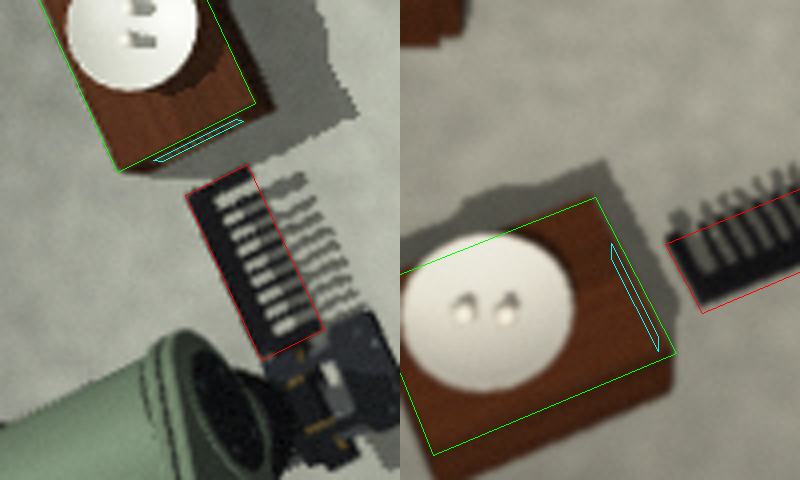

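Both overlays agree. In the top view the comb head (crop (250,265)) lines up with the slot mouth (crop (200,140)). In the side view the comb and the stand share the same small camera offset. Next I lower 2 mm and slide in.

{"api": "play_rows", "payload": {
  "series": [
    [[0,0,-0.2,1,0,0.2,0.1],[0,0,0,1.5,0,0,0.1],[0,0,0,1.5,0,0,0.1],[0,0,0,1,0,0,0.1],[0,0,0,0,0,0,0.1]]
  ]
}}

```text
clock: 26.45
ee_pos: [0.382, 0.2842, 0.0469]
tool_rot: [-3.06, -0.709, -0.003]
wrist_force: [0.7, -0.2, 0.9]
finger_gap: 0.0234
gripper_force: 30.0
```

```bash
python3 d.py .4616 .3232 .047 26.2
```

```text
turn [ 0.   -0.13 -0.1 ] shift [ 8.87  0.02 -0.01] t 26.45 gap 0.0234 q [ 0.46  0.24  1.93 -0.    0.97  1.57]
```

{"api": "play_rows", "payload": {
  "series": [
    [[0,0,0,1.5,0,0,0.1],[0,0,0,1.5,0,0,0.1],[0,0,0,1.5,0,0,0.1],[0,0,0,1,0,0,0.1],[0,0,0,0,0,0,0.1]]
  ]
}}

```text
clock: 26.95
ee_pos: [0.4302, 0.3079, 0.0466]
tool_rot: [-3.06, -0.71, -0.001]
wrist_force: [-0.2, -0.2, 0.5]
finger_gap: 0.0235
gripper_force: 30.0
```

```bash
python3 d.py .4616 .3232 .047 26.2
```

```text
turn [ 0.   -0.05 -0.09] shift [ 3.49  0.02 -0.04] t 26.95 gap 0.0235 q [ 0.46  0.33  1.8  -0.    1.01  1.57]
```

{"api": "play_rows", "payload": {
  "series": [
    [[0,0,0,1.2,0,0,0.1],[0,0,0,1.2,0,0,0.1],[0,0,0,1,0,0,0.1],[0,0,0,0,0,0,0.1],[0,0,0,0,0,0,0.1]]
  ]
}}

```text
clock: 27.45
ee_pos: [0.4596, 0.3224, 0.0463]
tool_rot: [3.06, 0.71, -0.001]
wrist_force: [-0.5, 0.4, -0.8]
finger_gap: 0.0235
gripper_force: 30.0
```

```bash
python3 d.py .4616 .3232 .047 26.2; python3 - <<'E'
from h import *
c,im=shot("side"); a=cv2.resize(im[310:430,240:370],None,fx=3,fy=4,interpolation=cv2.INTER_CUBIC)
c,im=shot("top"); b=cv2.resize(im[190:310,120:250],None,fx=3,fy=4,interpolation=cv2.INTER_CUBIC)
cv2.imwrite("pics/ins.png",np.hstack([a,b]))
E
```

```text
turn [-0.    0.05 -0.09] shift [ 0.22  0.02 -0.07] t 27.45 gap 0.0235 q [0.46 0.39 1.72 0.   1.03 1.57]
```

View pics/ins.png

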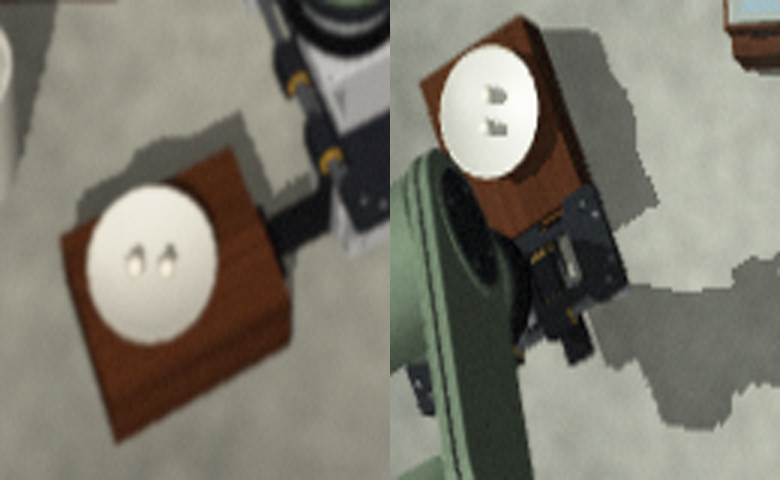

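The head is nearly all in, with only about 10 mm showing at the mouth (side crop (270,225)). I push a touch further, lower onto the slot floor and release.

{"api": "play_rows", "payload": {
  "series": [
    [[0,0,0,0.4,0,0,0.1],[0,0,0,0,0,0.4,0.1],[0,0,0,0,0,0,0.1],[0,0,0,0,0,0,0.5],[0,0,0,0,0,0,0.5]]
  ]
}}

```text
clock: 28.05
ee_pos: [0.4634, 0.3243, 0.0425]
tool_rot: [-3.06, -0.71, 0.0]
wrist_force: [-0.1, 0.8, 0.7]
finger_gap: 0.0361
gripper_force: 0.0
```

{"api": "play_rows", "payload": {
  "series": [
    [[0,0,0,0,0,0,0.5],[0,0,0,0,0,-2,0.5],[0,0,0,0,0,-3,0.5],[0,0,0,0,0,-4,0.5],[0,0,0,-4,0,-4,0.5]]
  ]
}}

```text
clock: 28.55
ee_pos: [0.4348, 0.3098, 0.1703]
tool_rot: [-3.06, -0.708, -0.008]
wrist_force: [0.6, 0.9, -0.3]
finger_gap: 0.0469
gripper_force: 0.0
```

{"api": "play_rows", "payload": {
  "series": [
    [[0,0,0,-4,4,-2,0.5],[0,0,0,-4,4,0,0.5],[0,0,0,0,4,0,0.5],[0,0,0,0,4,0,0.5],[0,0,0,0,0,0,0.5]]
  ]
}}

```text
clock: 29.05
ee_pos: [0.4373, 0.1416, 0.1852]
tool_rot: [3.061, 0.701, 0.004]
wrist_force: [0.3, 0.6, 0.3]
finger_gap: 0.047
gripper_force: 0.0
```

```bash
python3 - <<'E'
from h import *
c,im=shot("side"); a=cv2.resize(im[180:430,170:420],(400,500),interpolation=cv2.INTER_CUBIC)
c,im=shot("top"); b=cv2.resize(im[100:310,115:375],(400,500),interpolation=cv2.INTER_CUBIC)
cv2.imwrite("pics/fin.png",np.hstack([a,b]))
V=im.max(2)
m=(V<50).astype(np.uint8); o=np.zeros_like(m); o[235:300,155:215]=m[235:300,155:215]
pts=np.argwhere(o)[:,::-1].astype(np.float32); l=cv2.fitLine(pts,cv2.DIST_L2,0,.01,.01).ravel()
d=px2w(c,[[l[2],l[3]],[l[2]+l[0]*9,l[3]+l[1]*9]],.026); w=px2w(c,pts,.026)
th=np.radians(26.2); ex=np.array([np.cos(th),np.sin(th)]);ey=np.array([-ex[1],ex[0]])
r=w[:,:2]-[.5114,.3477]; print("rear end x",(r@ex).min(),"front",(r@ex).max(),"y",np.percentile(r@ey,[2,50,98]))
E
```

```text
rear end x -0.1686807420278678 front 0.03705896824032023 y [-0.05403049 -0.01476541  0.06981258]
```

View pics/fin.png

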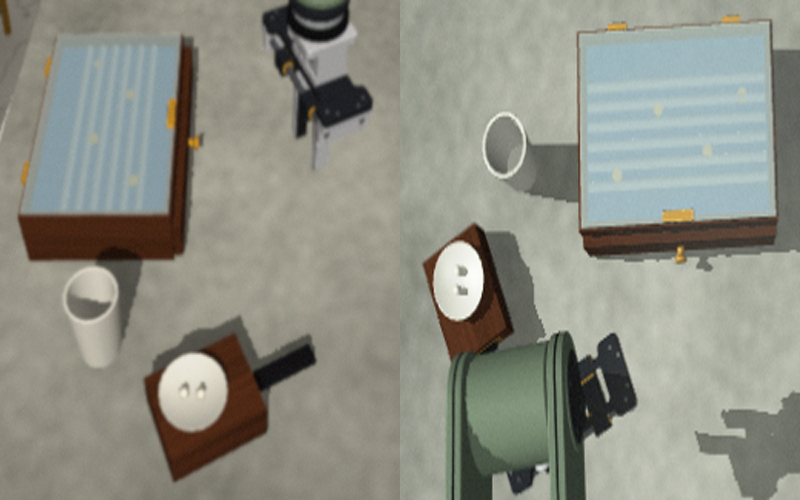

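```bash
python3 - <<'E'
from h import *
c,im=shot("side"); th=np.radians(26.2); ex=np.array([np.cos(th),np.sin(th),0]);M=np.array([.5114,.3477,.026])
print([proj(c,M-ex*x)[0].round(1) for x in(.081,.091,.101,.111)])
hy=np.radians(1.9);hx=np.array([np.cos(hy),np.sin(hy)]);hn=np.array([-hx[1],hx[0]])
for d in(0,.008):
    k=np.array([.4694,.0045])+hx*(.1543-d-.018); print(d,"knob tip",proj(c,[*k,.034])[0].round(1))
m=(im.max(2)<60).astype(np.uint8); n,l,s,_=cv2.connectedComponentsWithStats(m[330:385,325:380]); k=1+np.argmax(s[1:,4]); print("handle",s[k]+[325,330,0,0,0])
hs=cv2.cvtColor(im,cv2.COLOR_BGR2HSV); g=(hs[...,0]<28)&(hs[...,0]>14)&(hs[...,1]>130); y,x=np.where(g[240:262,280:305]); print("knob px",x.max()+280,y.mean()+240)
E
```

```text
[array([361.2, 357.1]), array([365.3, 355.4]), array([369.4, 353.7]), array([373.4, 352. ])]
0 knob tip [294.3 251.4]
0.008 knob tip [297.3 251.4]
handle [328 352  39  24 431]
knob px 294 250.83333333333334
```

```bash
python3 -c "
from h import *
print(robot.hand_in())"
```

```text
the job is handed in; nothing more can be done
None
```

The job is handed in, though no verdict came back: the gold and silver bangles are in the left compartment, the cream ring box is in the right one (no navy or red box was out), the drawer is snapped home, and the comb is in the slot with about 114 of its 120 mm head inside; nothing else was touched.

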